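# Seat a trimming bat on the wheel head's pins

### The arm

A 6-joint arm with a two-finger parallel gripper is mounted at the origin on the work surface; the furniture and walls round the work are solid. World frame = base frame: x ahead of the robot, y to its left, z up, the work surface at z = 0. Lengths are in mm, angles in rad, forces in N, time in s.
With the tool pointing down it reaches from about 275 to 850 mm from the base axis. Payload 5.2 kg.
Tool frame: the origin (TCP) lies on the centre line of the jaws, within the pads' length; the fingertips stand 17 mm ahead of it and the grasp point (between the pads) lies 2 mm behind it; z points along the fingers, x is the direction in which the jaws open and shut, and the axes are right-handed (so a half turn about z gives the same grasp; the last joint's range is limited). The gripper opens to 85 mm and grips with 20 to 120 N. Pads are 22 mm wide; open, the fingers measure 114 mm over their backs; the gripper's body (76 mm by 85 mm) begins 54 mm behind the grasp point. The pads swing forward as they close: fully open they stand 13 mm farther back than shut.
Start: joints at [1.076, 0.259, 1.535, -0, 1.348, -0.203], TCP at [158.2, 526.762, 248.31] pointing down, gripper open.
Joint ranges: [-3.14, 3.14], [-0.91, 2.08], [0.19, 2.58], [-1.22, 4.36], [0.22, 2.71], [-3.12, 3.12]. Speed limits (rad/s): [2.57, 2.57, 3.14, 3.14, 3.14, 3.14].

### API

Orientations are given as a rotation vector (axis times angle).
In Python, from plant import get_obs, read_camera, hand_in gives the robot as it stands.
- The arm moves only by the shell command python3 -m inch 'ROWS'. ROWS is JSON, a list of rows, each a list of 3 entries, a list of its own where there are three numbers: the opening, from -1 (shut) to 1 (fully open), so that 0 is half open, then the shift along the tool's x, y, z in mm, then the turn, a rotation vector about the tool's x, y, z in degrees. In form: [[jaw, [dx, dy, dz], [rx, ry, rz]], ...]. A call has 1 to 10 rows; each row shifts and turns the pose as measured when the row begins, along the tool's axes as they then stand; what a row does not reach is not made up. A row lasts 1/10 s, in which the tool goes at most 50 mm and 8.59 degrees, less where a joint would pass 70% of its speed; a pose out of reach is approached as far as the arm can. A call is refused whole if a number of a shift passes 50 or a number of a turn 8.59, either way. A call with a gripper value outside its range is refused whole. The fingers move at their own pace and stop on an object; the grip force is fixed at half the most. Time passes only in rows, so rows that do not move let the fingers close. It gives the time, the measured TCP pose, the force and the opening at its end, in the units of the state.
- get_obs(): the state, without advancing time (a new reading comes with each control period).
- read_camera(name): name is "scene" or "top" or "wrist"; returns a dict with "frame" (384x512x3 uint8, blue, green, red), "mtx" (3x3 intrinsics, pixels), "rvec" (rotation vector, rad) and "tvec" (3), from world to camera coordinates, as OpenCV has them; the wrist camera has in their place "mount" (4x4, takes a point from camera to tool coordinates, whose origin is the TCP and whose axes are the tool frame's). Camera axes: x right, y down, z forward; pixel columns grow to the right and rows downward; lengths in mm; the calibration is good to about 2 mm. A picture is of the moment at which its call begins: read the wrist's pose just before it. There is no depth.
- hand_in(): hands the job in, once; it reports no verdict.
The state is a dict: "clock": time; "joint_positions": joint angles; "joint_velocities": joint speeds; "joint_torque": joint torques, N m; "tool_pos": TCP position; "tcp_rot": TCP orientation; "force": force on the tool from outside, world axes, zero at the start; "moment": the same for the moment, N m; "grip_width": finger opening in mm.
Only numpy, scipy, OpenCV 4.12 (cv2) and the standard library are available. Lean on these libraries where they do the work, as an engineer would, in place of code of your own. Each camera call takes 0.05 s, during which the arm holds its last target. There are 200 camera calls.

### The job

Pick up the reddish-brown square trimming bat by its grip block and fit it on the wheel head: lay it on the four pins and slide it gently along the slots until you feel its holes drop over the pins, so that it lies fully home, flat on the disc. Do not force it or drop it onto the wheel head (keep the force between them under 35 N), then let go and back away, leaving the cups and the glaze jar standing where they are.

Things in the scene. Friction and masses are not known exactly. Their poses are not given: they have to be found in the camera images.
- bat: the loose trimming bat: reddish-brown wooden plate, 150 x 150 mm, 10 mm thick, with four 14 mm wide vertical through holes at (+-42, +-42) mm from its centre; edges along its x and y. Origin: centre of the underside, z up. A grip block stands on its middle. A quarter turn leaves it the same. About 0.35 kg. Starts flat on the table, right way up.
- grip (a point): middle of the bat's grip block, 33 mm above the bat's underside; axes as the bat's. The block is light wood, 40 x 40 mm (sides along the bat's x and y), from 10 to 48 mm above the underside, with a round cork pad 36 mm wide on it up to 56 mm.
- wheel_head: fixed, locked wheel head: flat round aluminium disc 200 mm across, top 50 mm above the table. Origin: on the table under its centre, z up. Four fixed brass pins, 10 mm thick, round-tipped, stand 6 mm out of it at the corners of a 84 mm square with sides along the head's x and y; the square is shifted along x, see head_top. The holes clear the pins by 2 mm all round.
- head_top (a point): centre of the disc's top face, axes as the wheel head's. The pin square's centre lies 5 to 29 mm from it towards the head's +x only (along the four dark slots); this shift is not reported. On the pin tips the bat rests stably by its weight (if within 28 mm), 6 mm above the disc; slid along x, square to the head, it drops where holes meet pins.
- glaze_jar: blue glaze jar with a black lid, 64 mm across, 86 mm tall, a bystander standing loose; origin: centre of its underside
- pink_cup: pink unglazed cup, 68 mm across, 62 mm tall, a bystander standing loose; origin: centre of its underside
- white_cup: off-white cup, 68 mm across, 68 mm tall, a bystander standing loose; origin: centre of its underside
- green_tumbler: pale green tumbler, 65 mm across, 84 mm tall, a bystander standing loose; origin: centre of its underside

How it is judged (in metres and radians):
On the way:
1. the bat is lifted clear of the table, above the height of the pins (height (world z) of bat above 0.06 m), for 0.1 s.
At the end, for the whole second after the job is handed in: the bat lies at rest, released, with its underside within 2 mm of the disc's top, level within 0.025 rad and its centre within 35 mm of the disc's centre (only possible with all four pins in its holes) (z of bat in the frame of head_top between -0.002 and 0.002 m and horizontal distance between bat and head_top below 0.035 m and angle between bat's own z axis and vertical below 0.025 rad and linear speed of bat below 0.01 m/s); the robot touches nothing.
It fails at once if bat and wheel head (with its pins) press on each other with more than 35 N (contact force between bat and wheel_head above 35 N).
It fails at once if the glaze jar is moved more than 20 mm or tipped (distance of glaze_jar from where it was at the start of the episode above 0.02 m or angle between glaze_jar's own z axis and vertical above 0.3 rad).
It fails at once if the pink cup is moved more than 20 mm or tipped (distance of pink_cup from where it was at the start of the episode above 0.02 m or angle between pink_cup's own z axis and vertical above 0.3 rad).
It fails at once if the white cup is moved more than 20 mm or tipped (distance of white_cup from where it was at the start of the episode above 0.02 m or angle between white_cup's own z axis and vertical above 0.3 rad).
It fails at once if the green tumbler is moved more than 20 mm or tipped (distance of green_tumbler from where it was at the start of the episode above 0.02 m or angle between green_tumbler's own z axis and vertical above 0.3 rad).
It also fails if it takes over 45 s, if anything falls off the work surface, if the arm or the gripper's body presses on something with over 40 N, if the wrist force passes 120 N, or if a joint passes its speed limit or range.

## Working session

There is one attempt and no reset: what is moved stays moved. The work goes in short steps, Python scripts to look and compute and a shell command to move; the robot and the scene stay as the last step left them, time stands still between calls to the robot, and variables do not carry over. Pictures are saved under pics/ and viewed, about 8 in all and at most 12, crops included, and the job is handed in when it is done.

```bash
ls; mkdir -p pics; cat > h.py <<'E'
import numpy as np, cv2
from plant import get_obs, read_camera
def T_tool(o):
    T=np.eye(4);T[:3,:3]=cv2.Rodrigues(np.array(o["tcp_rot"],float))[0];T[:3,3]=o["tool_pos"];return T
def shot(name,f=None):
    o=get_obs();c=read_camera(name)
    if name=="wrist": M=T_tool(o)@np.array(c["mount"])
    else:
        V=np.eye(4);V[:3,:3]=cv2.Rodrigues(np.array(c["rvec"],float))[0];V[:3,3]=np.ravel(c["tvec"]);M=np.linalg.inv(V)
    if f: cv2.imwrite("pics/"+f,c["frame"])
    return c["frame"],np.array(c["mtx"],float),M
def ray(px,K,M,z):
    px=np.atleast_2d(np.array(px,float))
    d=(M[:3,:3]@np.linalg.inv(K)@np.c_[px,np.ones(len(px))].T).T
    o=M[:3,3];return o+d*((z-o[2])/d[:,2:])
E
python3 - <<'E'
from h import *
a,K,M=shot("top");b,K2,M2=shot("scene")
cv2.imwrite("pics/a.png",cv2.resize(a,(800,600)));cv2.imwrite("pics/b.png",cv2.resize(b,(800,600)))
print(M.round(2),K);print(get_obs())
E
```

```text
pics
[[ 2.00000e-02 -1.00000e+00  8.00000e-02  4.68680e+02]
 [-1.00000e+00 -2.00000e-02 -1.00000e-02 -4.63100e+01]
 [ 1.00000e-02 -8.00000e-02 -1.00000e+00  1.20343e+03]
 [ 0.00000e+00  0.00000e+00  0.00000e+00  1.00000e+00]] [[360.8787391    0.         247.9121566 ]
 [  0.         360.8787391  195.92413714]
 [  0.           0.           1.        ]]
{'clock': 0.1, 'joint_positions': array([ 1.07619273e+00,  2.59268910e-01,  1.53596922e+00, -3.35235450e-05,
        1.34799957e+00, -2.02810508e-01]), 'joint_velocities': array([ 0.00123037, -0.00083192, -0.00244798, -0.00110258, -0.00103326,
       -0.00035737]), 'joint_torque': array([ 1.90453626e-03, -4.46973002e+01, -2.91243607e+01, -4.80152958e-04,
        6.33046293e-03, -3.50320613e-05]), 'tool_pos': array([157.99633569, 526.35264953, 247.5602291 ]), 'tcp_rot': array([ 2.52020317e+00,  1.87446468e+00, -2.31927676e-03]), 'force': array([ 0.00797901,  0.4571183 , -0.03681817]), 'moment': array([-0.02467067,  0.0550894 , -0.03619537]), 'grip_width': 85.50925250783442}
```

View pics/a.png

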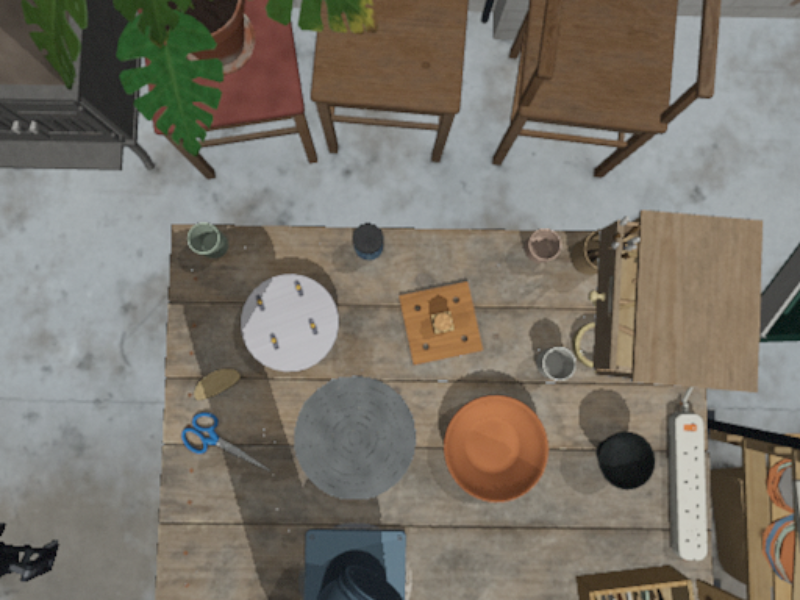

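View pics/b.png

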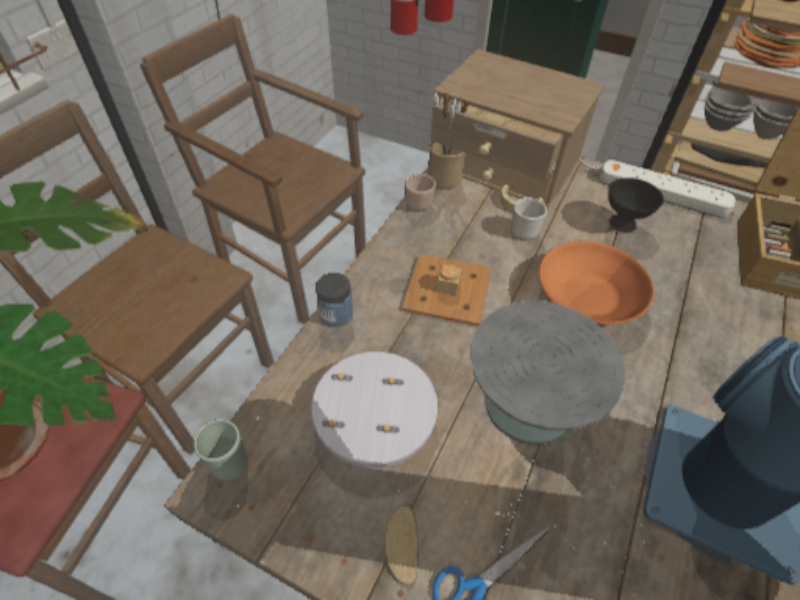

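Top view (800x600): bat at about (440,322) with cork at (442,322), and wheel head at (290,322) with brass pins near (260,302), (298,287), (313,326) and (274,341). The tumbler (204,238), jar (368,240), pink cup (545,245) and white cup (558,363) all stand clear of the direct route.

```bash
cat > m.py <<'E'
from h import *
def bat(a,K,M,z=10):
    hsv=cv2.cvtColor(a,cv2.COLOR_BGR2HSV)
    m=cv2.inRange(hsv,(5,125,90),(16,255,255));m=cv2.morphologyEx(m,cv2.MORPH_CLOSE,np.ones((5,5)));
    return m
E
python3 - <<'E'
from h import *
for n in("top","scene"):
    a,K,M=shot(n); hsv=cv2.cvtColor(a,cv2.COLOR_BGR2HSV)
    pts=[(440/800*512-20,322*.64+10),(410*.64,330*.64)] if n=="top" else [(420*.64,290*.64)]
    print(n,[hsv[int(y),int(x)] for x,y in pts])
    u=(282,206) if n=="top" else (279,186)
    m=cv2.inRange(hsv,(5,110,80),(18,255,255));m=cv2.morphologyEx(m,cv2.MORPH_CLOSE,np.ones((7,7)))
    cs=cv2.findContours(m,0,1)[0]
    for c in cs:
        if cv2.contourArea(c)>800: 
            r=cv2.minAreaRect(c);print(cv2.contourArea(c),r)
            if cv2.pointPolygonTest(c,u,False)>0:
                w=ray(c[:,0,:],K,M,10)[:,:2].astype(np.float32);print("BAT",cv2.minAreaRect(w))
    # disc
    g=cv2.inRange(hsv,(0,0,150),(180,45,255));
    u=(185,206) if n=="top" else (240,258)
    g=cv2.morphologyEx(g,cv2.MORPH_OPEN,np.ones((3,3)))
    for c in cv2.findContours(g,0,1)[0]:
        if cv2.pointPolygonTest(c,u,False)>0:
            w=ray(cv2.convexHull(c)[:,0,:],K,M,50)[:,:2].astype(np.float32);print("DISC",cv2.minEnclosingCircle(w),cv2.fitEllipse(w))
            k=np.zeros(g.shape,np.uint8);cv2.drawContours(k,[cv2.convexHull(c)],-1,255,-1);k=cv2.erode(k,np.ones((9,9)))
            b=cv2.inRange(hsv,(10,110,90),(35,255,255))&k
            _,_,st,ce=cv2.connectedComponentsWithStats(b)
            p=ray(ce[1:],K,M,54);print("brass",st[1:,4],p.round(1).tolist(),p.mean(0))
            d=cv2.inRange(hsv,(0,0,0),(180,255,140))&k;d=cv2.morphologyEx(d|b,cv2.MORPH_CLOSE,np.ones((3,3)))
            for q in cv2.findContours(d,0,1)[0]:
                if len(q)>4:print("slot",cv2.minAreaRect(ray(q[:,0,:],K,M,50)[:,:2].astype(np.float32)))
E
```

```text
top [array([ 14, 127, 149], dtype=uint8), array([ 15, 141, 164], dtype=uint8)]
1005.0 ((498.5, 337.0), (25.0, 92.0), 0.0)
3508.0 ((317.5, 286.5), (67.0, 67.0), 90.0)
1961.5 ((281.6950988769531, 206.243896484375), (45.328128814697266, 45.53765869140625), 77.90524291992188)
BAT ((533.2881469726562, -171.52499389648438), (150.35899353027344, 151.31951904296875), 13.070950508117676)
7418.5 ((380.1551818847656, 38.137935638427734), (98.491943359375, 84.62335968017578), 4.763641834259033)
8112.5 ((211.0, 45.0), (90.0, 174.0), 90.0)
DISC ((526.2806396484375, 141.96458435058594), 99.8536148071289) ((524.8303833007812, 139.40045166015625), (190.1559295654297, 200.08799743652344), 71.15660095214844)
brass [6 7 9] [[600.4, 126.0, 54.0], [520.9, 94.5, 54.0], [490.0, 172.4, 54.0]] [537.12943612 130.93381309  54.        ]
slot ((488.3759765625, 171.891357421875), (31.979867935180664, 8.801695823669434), 23.468402862548828)
slot ((519.7208251953125, 93.27363586425781), (31.105972290039062, 10.027228355407715), 15.469362258911133)
slot ((597.3775024414062, 125.5193862915039), (31.85651969909668, 9.9
[... 714 characters left out ...]
1865234375, 140.88580322265625), 101.10792541503906) ((524.8079833984375, 137.73191833496094), (189.49526977539062, 203.48043823242188), 64.80270385742188)
brass [7 6 7] [[597.6, 126.2, 54.0], [521.0, 94.9, 54.0], [489.1, 172.5, 54.0]] [535.89232053 131.23440006  54.        ]
slot ((488.2909851074219, 171.82191467285156), (31.577083587646484, 9.196452140808105), 20.411252975463867)
slot ((553.81787109375, 197.05990600585938), (3.453131914138794, 7.348878860473633), 71.40275573730469)
slot ((519.1940307617188, 92.88793182373047), (30.63276481628418, 5.912051677703857), 27.3675537109375)
slot ((597.1478271484375, 123.20063018798828), (28.136638641357422, 5.983753204345703), 27.372377395629883)
```

```bash
cat > go.py <<'E'
import sys;from h import *
# usage: go.py x y z yawdeg -> remaining shift in tool axes
x,y,z,yaw=map(float,sys.argv[1:5]);o=get_obs();T=T_tool(o)
c,s=np.cos(np.radians(yaw)),np.sin(np.radians(yaw))
G=np.array([[c,s,0],[s,-c,0],[0,0,-1.]])
d=np.array([x,y,z])-T[:3,3]
print("t",o["clock"],"pos",T[:3,3].round(1),"yaw",np.degrees(np.arctan2(T[1,0],T[0,0])).round(2),"shift",(T[:3,:3].T@d).round(1),"turn",np.degrees(cv2.Rodrigues(T[:3,:3].T@G)[0].ravel()).round(2),"F",np.round(o["force"],1),"M",np.round(o["moment"],2),"w",round(o["grip_width"],1))
E
python3 -m inch '[[1,[-35,35,0],[0,0,0]],[1,[-35,35,0],[0,0,0]],[1,[-35,35,0],[0,0,0]],[1,[-35,35,0],[0,0,0]],[1,[-35,35,0],[0,0,0]],[1,[-35,35,0],[0,0,0]],[1,[-35,35,0],[0,0,0]],[1,[-35,35,0],[0,0,0]],[1,[-35,35,0],[0,0,0]],[1,[-35,35,0],[0,0,0]]]'; python3 go.py 533 -171 230 12.9
```

```text
clock: 1.2
tool_pos: [394.3, 88.1, 246.5]
tcp_rot: [2.508, 1.891, 0.003]
force: [-0.1, 0.5, 0.2]
grip_width: 85.3
t 1.2 pos [394.3  88.1 246.5] yaw 74.04 shift [-211.   204.6   16.6] turn [ 6.000e-02 -1.200e-01  6.114e+01] F [-0.1  0.5  0.2] M [ 0.05 -0.    0.02] w 85.3
```

```bash
python3 -m inch '[[1,[-35,34,3],[0,0,0]],[1,[-35,34,3],[0,0,0]],[1,[-35,34,3],[0,0,0]],[1,[-35,34,3],[0,0,0]],[1,[-35,34,3],[0,0,0]],[1,[-35,34,3],[0,0,0]],[1,[0,0,0],[0,0,8.5]],[1,[0,0,0],[0,0,8.5]],[1,[0,0,0],[0,0,8.5]],[1,[0,0,0],[0,0,8.5]]]'; python3 -m inch '[[1,[0,0,0],[0,0,8.5]],[1,[0,0,0],[0,0,8.5]],[1,[0,0,0],[0,0,8.5]],[1,[0,0,0],[0,0,2]],[1,[0,0,0],[0,0,0]]]'; python3 go.py 533 -171 230 12.9; python3 - <<'E'
from h import *
a,K,M=shot("wrist","w1.png");print(K,M.round(2))
E
```

```text
clock: 2.2
tool_pos: [534.9, -186.1, 225.3]
tcp_rot: [-2.959, -1.053, -0.004]
force: [-0.5, 0.1, -0.3]
grip_width: 85.3
clock: 2.7
tool_pos: [534.1, -186.1, 223.6]
tcp_rot: [-3.123, -0.304, 0.001]
force: [0.3, 0.4, -1.2]
grip_width: 85.4
t 2.7 pos [ 534.1 -186.1  223.6] yaw 11.12 shift [  1.8 -15.1  -6.4] turn [-0.19 -0.   -1.78] F [ 0.3  0.4 -1.2] M [-0.   -0.04  0.01] w 85.4
[[267.85078423   0.         251.82805343]
 [  0.         267.85078423 188.14727469]
 [  0.           0.           1.        ]] [[ 9.8000e-01  1.9000e-01  5.0000e-02  5.2084e+02]
 [ 1.9000e-01 -9.5000e-01 -2.6000e-01 -1.1859e+02]
 [-0.0000e+00  2.7000e-01 -9.6000e-01  3.4951e+02]
 [ 0.0000e+00  0.0000e+00  0.0000e+00  1.0000e+00]]
```

View pics/w1.png

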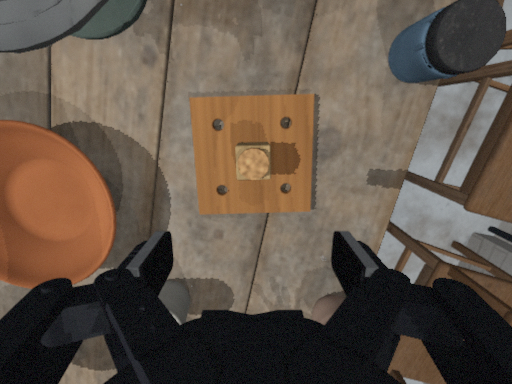

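Wrist view: bat corners near (190,97), (313,94), (312,212), (198,214), cork at (253,164). Both cups are behind the gripper, clear of the grasp.

```bash
python3 - <<'E'
from h import *
a,K,M=shot("wrist");hsv=cv2.cvtColor(a,cv2.COLOR_BGR2HSV)
m=cv2.inRange(hsv,(5,110,50),(20,255,255));m=cv2.morphologyEx(m,cv2.MORPH_OPEN,np.ones((3,3)));m=cv2.morphologyEx(m,cv2.MORPH_CLOSE,np.ones((5,5)))
for c in cv2.findContours(m,0,1)[0]:
    if cv2.pointPolygonTest(c,(220,155),False)>0: print(cv2.minAreaRect(ray(c[:,0,:],K,M,10)[:,:2].astype(np.float32)))
# holes: dark rims at top z=10
k=np.array([[218,125],[286,123],[286,188],[222,190]],float)
p=ray(k,K,M,10);print(p.round(1),p.mean(0))
print("cork",ray([[253,164]],K,M,56))
E
```

```text
((532.5731811523438, -171.37464904785156), (150.35549926757812, 150.17776489257812), 12.729979515075684)
[[ 482.3 -140.4   10. ]
 [ 564.2 -121.8   10. ]
 [ 583.  -202.9   10. ]
 [ 500.9 -221.9   10. ]] [ 532.59937423 -171.75819956   10.        ]
cork [[ 532.39654274 -171.60240282   56.        ]]
```

```bash
python3 -m inch '[[1,[1.5,-14.5,20],[0,0,-1.7]],[1,[0,0,40],[0,0,0]],[1,[0,0,40],[0,0,0]],[1,[0,0,0],[0,0,0]]]'; python3 go.py 532.5 -171.4 34 12.8
```

```text
clock: 3.2
tool_pos: [534.4, -171.8, 123.3]
tcp_rot: [3.12, 0.363, 0.007]
force: [-0.8, 0.7, -0.2]
grip_width: 85.1
t 3.2 pos [ 534.4 -171.8  123.3] yaw 13.26 shift [-2.2 -0.9 89.2] turn [ 0.05 -0.26  0.46] F [-0.8  0.7 -0.2] M [ 0.01 -0.   -0.04] w 85.1
```

```bash
python3 -m inch '[[1,[-1,-0.5,35],[0,0,0.4]],[1,[-1,-0.5,30],[0,0,0]],[1,[0,0,15],[0,0,0]],[1,[0,0,5],[0,0,0]],[1,[0,0,0],[0,0,0]]]'; python3 go.py 532.5 -171.4 34 12.8
```

```text
clock: 3.7
tool_pos: [537.7, -174.2, 43.2]
tcp_rot: [3.115, 0.357, 0.019]
force: [1.0, -0.6, -0.6]
grip_width: 85.2
t 3.7 pos [ 537.7 -174.2   43.2] yaw 13.06 shift [-4.6 -3.9  9.1] turn [ 0.4  -0.65  0.26] F [ 1.  -0.6 -0.6] M [0.01 0.01 0.02] w 85.2
```

```bash
python3 -m inch '[[1,[-4.6,-3.9,5],[0.4,-0.6,0]],[1,[0,0,4],[0,0,0]],[1,[0,0,0],[0,0,0]]]'; python3 go.py 532.5 -171.4 34 12.8
```

```text
clock: 4.0
tool_pos: [534.5, -172.6, 37.5]
tcp_rot: [3.118, 0.358, 0.008]
force: [0.6, 0.5, -1.0]
grip_width: 85.2
t 4.0 pos [ 534.5 -172.6   37.5] yaw 13.09 shift [-1.7 -1.6  3.5] turn [ 0.22 -0.27  0.29] F [ 0.6  0.5 -1. ] M [-0.01  0.    0.07] w 85.2
```

```bash
python3 -m inch '[[1,[-2,-2,4],[0.3,-0.3,0]],[1,[0,0,0],[0,0,0]],[-1,[0,0,0],[0,0,0]],[-1,[0,0,0],[0,0,0]],[-1,[0,0,0],[0,0,0]],[-1,[0,0,0],[0,0,0]],[-1,[0,0,0],[0,0,0]],[-1,[0,0,0],[0,0,0]],[-1,[0,0,0],[0,0,0]]]'; python3 go.py 532.5 -171.4 34 12.8
```

```text
clock: 4.9
tool_pos: [532.7, -171.5, 34.8]
tcp_rot: [-3.121, -0.359, -0.001]
force: [-0.3, -0.5, 1.1]
grip_width: 39.2
t 4.9 pos [ 532.7 -171.5   34.8] yaw 13.11 shift [-0.2 -0.1  0.8] turn [-0.   -0.05  0.31] F [-0.3 -0.5  1.1] M [-0.02  0.08 -0.01] w 39.2
```

```bash
python3 -m inch '[[-1,[0,0,-10],[0,0,0]],[-1,[0,0,-25],[0,0,0]],[-1,[0,0,-40],[0,0,0]],[-1,[0,0,-45],[0,0,0]],[-1,[10,-33,-30],[0,0,0]],[-1,[10,-33,-30],[0,0,0]],[-1,[10,-33,-30],[0,0,0]],[-1,[10,-33,-30],[0,0,0]],[-1,[10,-33,-30],[0,0,0]],[-1,[0,0,0],[0,0,0]]]'; python3 -m inch '[[-1,[0,0,-25],[0,0,-4.5]],[-1,[0,0,-15],[0,0,-4.5]],[-1,[0,0,0],[0,0,0]],[-1,[0,0,0],[0,0,0]]]';python3 go.py 545 0 350 22; python3 - <<'E'
from h import *
a,K,M=shot("wrist","w2.png")
E
```

```text
clock: 5.9
tool_pos: [540.6, 7.2, 315.5]
tcp_rot: [-3.111, -0.35, 0.012]
force: [-0.2, 0.4, -3.0]
grip_width: 39.4
clock: 6.3
tool_pos: [538.4, 7.9, 355.0]
tcp_rot: [-3.071, -0.603, 0.018]
force: [-0.1, 0.7, -4.6]
grip_width: 39.1
t 6.3 pos [538.4   7.9 355. ] yaw 22.22 shift [3.2 9.8 4.8] turn [-0.8   0.53  0.22] F [-0.1  0.7 -4.6] M [ 0.02  0.02 -0.05] w 39.1
```

View pics/w2.png

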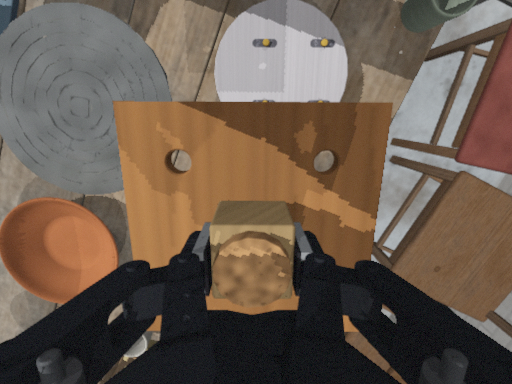

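Wrist view: bat held square (far edge at row 102, holes at (181,161) and (325,161)). The far pins are at (266,42) and (324,42), and the bat hides the near pair at row ~102, so I'll back off to see all four.

```bash
python3 -m inch '[[-1,[0,30,0],[-0.8,0.5,0]],[-1,[0,0,0],[0,0,0]],[-1,[0,0,0],[0,0,0]]]';python3 go.py 545 0 350 22; python3 - <<'E'
from h import *
a,K,M=shot("wrist");hsv=cv2.cvtColor(a,cv2.COLOR_BGR2HSV)
b=cv2.inRange(hsv,(14,130,110),(35,255,255));b[96:]=0;b[:,:200]=0;b[:,370:]=0
_,_,st,ce=cv2.connectedComponentsWithStats(b)
for s,c in zip(st[1:],ce[1:]):
    if s[4]>3: print(s[4],c.round(1),ray(c,K,M,55).round(1))
# dark slots
d=cv2.inRange(hsv,(0,0,0),(180,255,120));d[96:]=0
for q in cv2.findContours(d[:, :],0,1)[0]:
    if 10<cv2.contourArea(q)<400:
        r=cv2.minAreaRect(q); 
        if 220<r[0][0]<350: print("slot",r, cv2.minAreaRect(ray(q[:,0,:],K,M,50)[:,:2].astype(np.float32)))
cv2.imwrite("pics/w3.png",cv2.resize(a[0:200,100:400],None,fx=2.5,fy=2.5))
E
```

```text
clock: 6.65
tool_pos: [548.4, -21.0, 350.1]
tcp_rot: [-3.081, -0.597, 0.011]
force: [-0.4, 0.3, -3.3]
grip_width: 39.1
t 6.65 pos [548.4 -21.  350.1] yaw 21.94 shift [  4.7 -20.8   0.2] turn [-0.24  0.37 -0.06] F [-0.4  0.3 -3.3] M [-0.02  0.02 -0.02] w 39.1
39 [265.9  14.1] [[489.4 171.9  55. ]]
34 [326.8  14.1] [[567.4 203.1  55. ]]
33 [265.1  79.3] [[520.8  94.   55. ]]
32 [322.3  79.3] [[598.5 125.2  55. ]]
slot ((328.0, 80.0), (6.0, 8.0), 90.0) ((607.7741088867188, 128.46726989746094), (11.528756141662598, 8.296601295471191), 21.866731643676758)
slot ((315.0, 79.0), (6.0, 10.0), 90.0) ((589.3541259765625, 122.18922424316406), (14.802001953125, 8.475188255310059), 25.24706268310547)
slot ((264.0, 79.5), (7.0, 22.0), 90.0) ((519.4014892578125, 93.7363052368164), (32.681671142578125, 9.684791564941406), 21.865190505981445)
slot ((265.0, 15.0), (8.0, 24.0), 90.0) ((488.3135986328125, 171.94017028808594), (33.57439422607422, 9.846212387084961), 21.787242889404297)
slot ((325.0, 14.0), (24.0, 10.0), 0.0) ((565.6697387695312, 204.17987060546875), (33.92283248901367, 12.267170906066895), 21.796247482299805)
```

View pics/w3.png

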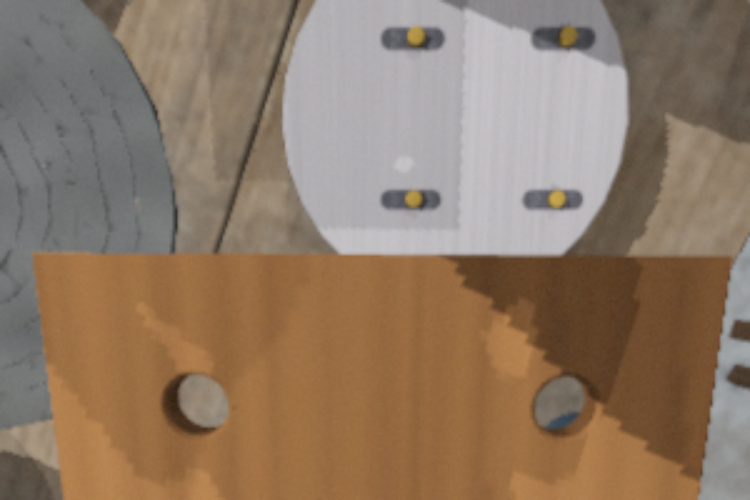

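Pin centre is (544.0, 148.5), yaw 21.9°, with measured sides of 84 mm as given. I'll go above it, about 6 mm short along the slots, then come down.

```bash
python3 -m inch '[[-1,[13,-40,0],[-0.2,0.3,0]],[-1,[13,-40,0],[0,0,0]],[-1,[13,-40,0],[0,0,0]],[-1,[13,-38,30],[0,0,0]],[-1,[0,0,45],[0,0,0]],[-1,[0,0,45],[0,0,0]],[-1,[0,0,45],[0,0,0]],[-1,[0,0,30],[0,0,0]],[-1,[0,0,0],[0,0,0]],[-1,[0,0,0],[0,0,0]]]';python3 go.py 538.4 146.3 110 21.9
```

```text
clock: 7.7
tool_pos: [533.9, 152.6, 146.5]
tcp_rot: [-3.083, -0.589, 0.008]
force: [0.6, -0.0, -3.4]
grip_width: 39.4
t 7.7 pos [533.9 152.6 146.5] yaw 21.62 shift [ 2.   7.7 36.5] turn [-0.19  0.25 -0.28] F [ 0.6 -0.  -3.4] M [-0.   -0.02  0.03] w 39.4
```

```bash
python3 -m inch '[[-1,[2,7,25],[-0.2,0.25,-0.3]],[-1,[0,0,10],[0,0,0]],[-1,[0,0,0],[0,0,0]],[-1,[0,0,0],[0,0,0]]]';python3 go.py 538.4 146.3 97 21.9
```

```text
clock: 8.1
tool_pos: [542.8, 147.6, 118.1]
tcp_rot: [3.083, 0.596, 0.018]
force: [0.7, -1.0, -4.2]
grip_width: 38.9
t 8.1 pos [542.8 147.6 118.1] yaw 21.87 shift [-4.8 -0.5 21. ] turn [ 0.19 -0.61 -0.03] F [ 0.7 -1.  -4.2] M [ 0.02 -0.02  0.02] w 38.9
```

```bash
python3 -m inch '[[-1,[-5,-0.5,15],[0.2,-0.6,0]],[-1,[0,0,5],[0,0,0]],[-1,[0,0,0],[0,0,0]],[-1,[0,0,0],[0,0,0]]]';python3 go.py 538.4 146.3 95 21.9;python3 go.py 538.4 146.3 95 21.9
```

```text
clock: 8.5
tool_pos: [539.4, 146.5, 99.6]
tcp_rot: [-3.085, -0.596, -0.007]
force: [1.6, -0.2, -4.0]
grip_width: 39.2
t 8.5 pos [539.4 146.5  99.6] yaw 21.86 shift [-1.1 -0.2  4.6] turn [ 0.05 -0.25 -0.04] F [ 1.6 -0.2 -4. ] M [ 0.02  0.08 -0.02] w 39.2
t 8.5 pos [539.4 146.5  99.6] yaw 21.86 shift [-1.1 -0.2  4.6] turn [ 0.05 -0.25 -0.04] F [ 1.6 -0.2 -4. ] M [ 0.02  0.08 -0.02] w 39.2
```

Now down gently onto the pin tips (contact expected near TCP z ≈ 91).

```bash
python3 -m inch '[[-1,[-1,0,2],[0,-0.2,0]],[-1,[0,0,2],[0,0,0]],[-1,[0,0,1.5],[0,0,0]],[-1,[0,0,0],[0,0,0]]]';python3 -m inch '[[-1,[0,0,1.5],[0,0,0]],[-1,[0,0,0],[0,0,0]]]';python3 go.py 538.4 146.3 91 21.9
```

```text
clock: 8.9
tool_pos: [538.8, 146.2, 94.1]
tcp_rot: [3.084, 0.596, 0.002]
force: [-1.2, 0.1, -3.6]
grip_width: 39.3
clock: 9.1
tool_pos: [538.8, 146.2, 92.5]
tcp_rot: [3.084, 0.596, 0.002]
force: [-0.5, 0.4, -3.5]
grip_width: 39.2
t 9.1 pos [538.8 146.2  92.5] yaw 21.86 shift [-0.4 -0.2  1.5] turn [ 0.06 -0.08 -0.04] F [-0.5  0.4 -3.5] M [ 0.05  0.02 -0.03] w 39.2
```

```bash
for i in 1 ; do python3 -m inch '[[-1,[0,0,1],[0,0,0]],[-1,[0,0,0],[0,0,0]]]'; python3 -m inch '[[-1,[0,0,1],[0,0,0]],[-1,[0,0,0],[0,0,0]]]';done;python3 go.py 538.4 146.3 91 21.9
```

```text
clock: 9.3
tool_pos: [538.9, 146.3, 91.5]
tcp_rot: [3.084, 0.596, 0.003]
force: [-1.1, -0.4, -4.0]
grip_width: 39.1
clock: 9.5
tool_pos: [539.1, 146.3, 90.7]
tcp_rot: [3.084, 0.596, 0.003]
force: [-0.3, 1.0, -3.6]
grip_width: 39.4
t 9.5 pos [539.1 146.3  90.7] yaw 21.86 shift [-0.6 -0.3 -0.3] turn [ 0.07 -0.11 -0.04] F [-0.3  1.  -3.6] M [0.04 0.08 0.04] w 39.4
```

```bash
python3 -m inch '[[-1,[0,0,0.7],[0,0,0]],[-1,[0,0,0],[0,0,0]]]'; python3 -m inch '[[-1,[0,0,0.7],[0,0,0]],[-1,[0,0,0],[0,0,0]]]';python3 go.py 538.4 146.3 91 21.9
```

```text
clock: 9.7
tool_pos: [539.1, 146.3, 90.7]
tcp_rot: [3.084, 0.596, 0.004]
force: [-1.3, -1.1, -2.7]
grip_width: 39.1
clock: 9.9
tool_pos: [539.1, 146.3, 90.6]
tcp_rot: [3.084, 0.596, 0.004]
force: [-1.4, 0.1, -1.4]
grip_width: 39.1
t 9.9 pos [539.1 146.3  90.6] yaw 21.87 shift [-0.7 -0.3 -0.4] turn [ 0.09 -0.14 -0.03] F [-1.4  0.1 -1.4] M [-0.02  0.22  0.01] w 39.1
```

Contact at z=90.6, as expected. Sliding gently along +x now.

```bash
python3 -m inch '[[-1,[1.5,0,0.5],[0,0,0]],[-1,[0,0,0.3],[0,0,0]]]'; python3 -m inch '[[-1,[1.5,0,0.5],[0,0,0]],[-1,[0,0,0.3],[0,0,0]]]';python3 go.py 544 148.5 84.8 21.9
```

```text
clock: 10.1
tool_pos: [539.4, 146.3, 90.5]
tcp_rot: [3.083, 0.596, 0.0]
force: [-2.5, 0.3, 2.9]
grip_width: 39.1
clock: 10.3
tool_pos: [539.6, 146.4, 90.5]
tcp_rot: [3.082, 0.597, -0.004]
force: [-2.7, -0.1, 2.3]
grip_width: 39.6
t 10.3 pos [539.6 146.4  90.5] yaw 21.92 shift [ 4.9 -0.3  5.7] turn [0.1  0.15 0.02] F [-2.7 -0.1  2.3] M [0.09 0.18 0.01] w 39.6
```

```bash
python3 -m inch '[[-1,[2.5,0,0],[0,0,0]],[-1,[2,0,0.2],[0,0,0]]]'; python3 -m inch '[[-1,[2.5,0,0.2],[0,0,0]],[-1,[2,0,0.2],[0,0,0]]]';python3 go.py 544 148.5 84.8 21.9
```

```text
clock: 10.5
tool_pos: [543.8, 148.1, 89.9]
tcp_rot: [3.082, 0.596, -0.004]
force: [1.5, 0.1, -4.1]
grip_width: 38.9
clock: 10.7
tool_pos: [546.9, 149.6, 88.3]
tcp_rot: [3.082, 0.597, -0.011]
force: [-8.7, -3.2, 2.1]
grip_width: 39.0
t 10.7 pos [546.9 149.6  88.3] yaw 21.94 shift [-3.1 -0.   3.5] turn [0.06 0.4  0.04] F [-8.7 -3.2  2.1] M [-0.49  1.74  0.32] w 39.0
```

The holes have met the pins: z is dropping, with a side force of about 9 N against the far rim. Easing back and letting it down.

```bash
python3 -m inch '[[-1,[-2,0,0.3],[0,0.3,0]],[-1,[0,0,0.5],[0,0,0]]]'; python3 go.py 544 148.5 84.8 21.9; python3 -m inch '[[-1,[-0.5,0,1],[0,0,0]],[-1,[0,0,1],[0,0,0]]]';python3 go.py 544 148.5 84.8 21.9
```

```text
clock: 10.9
tool_pos: [545.1, 149.1, 86.4]
tcp_rot: [3.083, 0.598, -0.003]
force: [-0.3, 0.6, -4.1]
grip_width: 39.0
t 10.9 pos [545.1 149.1  86.4] yaw 21.94 shift [-1.2  0.1  1.6] turn [0.03 0.13 0.04] F [-0.3  0.6 -4.1] M [-0.   -0.02  0.01] w 39.0
clock: 11.1
tool_pos: [545.0, 148.9, 84.7]
tcp_rot: [3.083, 0.597, -0.002]
force: [-8.3, -2.1, 12.0]
grip_width: 39.2
t 11.1 pos [545.  148.9  84.7] yaw 21.93 shift [-1.1  0.  -0.1] turn [0.04 0.09 0.03] F [-8.3 -2.1 12. ] M [-0.05  0.64  0.01] w 39.2
```

It's home (z=84.7, 5.9 mm below the pin-tip contact). Relieving the load, then releasing slowly.

```bash
python3 -m inch '[[-1,[-0.3,0,0],[0,0,0]],[-1,[0,0,0],[0,0,0]]]'; python3 -m inch '[[-0.1,[0,0,0],[0,0,0]],[0.1,[0,0,0],[0,0,0]],[0.2,[0,0,0],[0,0,0]],[0.6,[0,0,0],[0,0,0]],[1,[0,0,0],[0,0,0]],[1,[0,0,0],[0,0,0]],[1,[0,0,0],[0,0,0]],[1,[0,0,0],[0,0,0]]]'; python3 go.py 544 148.5 200 21.9
```

```text
clock: 11.3
tool_pos: [545.3, 149.0, 85.0]
tcp_rot: [3.083, 0.597, 0.0]
force: [-0.8, -0.5, -3.5]
grip_width: 39.3
clock: 12.1
tool_pos: [547.6, 149.1, 86.7]
tcp_rot: [3.083, 0.597, 0.009]
force: [-0.4, -1.2, 0.5]
grip_width: 85.5
t 12.1 pos [547.6 149.1  86.7] yaw 21.92 shift [  -3.    -0.5 -113.3] turn [ 0.15 -0.29  0.02] F [-0.4 -1.2  0.5] M [-0.01  0.01  0.01] w 85.5
```

```bash
python3 -m inch '[[1,[-3,0,-15],[0,0,0]],[1,[0,0,-35],[0,0,0]],[1,[0,0,-45],[0,0,0]],[1,[0,0,-45],[0,0,0]],[1,[0,30,-20],[0,0,0]],[1,[0,30,0],[0,0,0]],[1,[0,0,0],[0,0,0]],[1,[0,0,0],[0,0,0]]]'; python3 go.py 544 148.5 250 21.9; python3 - <<'E'
from h import *
a,K,M=shot("wrist");b,K2,M2=shot("scene")
cv2.imwrite("pics/f.png",np.vstack([cv2.resize(a,(400,300)),cv2.resize(b[150:330,150:390],(400,300))]))
for n,(im,k,m) in {"wrist":(a,K,M),"scene":(b,K2,M2)}.items():
    hsv=cv2.cvtColor(im,cv2.COLOR_BGR2HSV);q=cv2.inRange(hsv,(5,110,50),(20,255,255));q=cv2.morphologyEx(q,cv2.MORPH_OPEN,np.ones((3,3)));q=cv2.morphologyEx(q,cv2.MORPH_CLOSE,np.ones((5,5)))
    for c in cv2.findContours(q,0,1)[0]:
        if cv2.contourArea(c)>1000:
            for z in(60,66):
                r=cv2.minAreaRect(ray(c[:,0,:],k,m,z)[:,:2].astype(np.float32))
                if abs(r[0][0]-544)<40 and abs(r[0][1]-148)<40: print(n,z,r)
E
```

```text
clock: 12.9
tool_pos: [564.8, 91.1, 261.2]
tcp_rot: [3.08, 0.599, 0.014]
force: [-0.1, 1.0, 0.6]
grip_width: 85.2
t 12.9 pos [564.8  91.1 261.2] yaw 22.02 shift [  2.1 -61.   10.9] turn [ 0.29 -0.48  0.12] F [-0.1  1.   0.6] M [ 0.04 -0.01 -0.02] w 85.2
wrist 60 ((545.9844970703125, 148.78585815429688), (149.7493133544922, 150.68321228027344), 21.6552677154541)
wrist 66 ((545.8314208984375, 148.90968322753906), (146.9977569580078, 147.91452026367188), 21.655269622802734)
scene 60 ((545.6111450195312, 149.6556396484375), (148.7838134765625, 153.09947204589844), 21.451160430908203)
scene 66 ((543.7434692382812, 152.5195770263672), (147.59765625, 151.87887573242188), 21.451148986816406)
```

View pics/f.png

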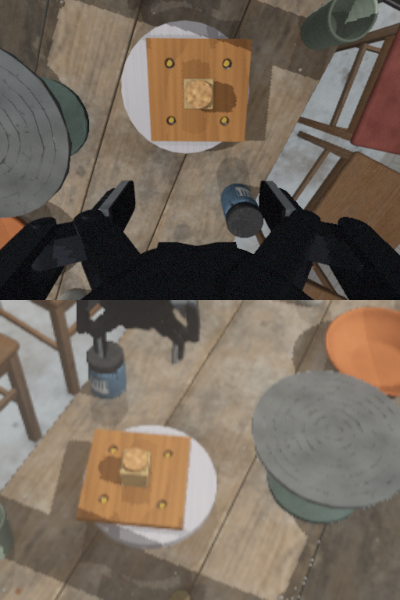

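All four holes show brass pins at their centres. The bat's top fits 150 x 150 mm at z=60, so it lies flat and home, and the jar is standing. Handing in.

```bash
python3 -c "
from plant import hand_in;print(hand_in())"
```

```text
the job is handed in; nothing more can be done
None
```

The bat is on the wheel head with all four pins in its holes, and I handed the job in at about 13 s of the 45 s allowed. I gripped it by the block and measured the pins with the wrist camera. I laid it on the pin tips about 5 mm short along the slots, slid it until the holes dropped over the pins, then released and backed away.

**Last checks**
- **Seating:** at the seated pose the tool was 5.9 mm below where it first touched the pin tips, against 6 mm expected. Seen by the wrist camera, the top face fits 150 x 150 mm at z = 60 mm, which means it lies flat on the disc. Brass pins show in all four holes.
- **Position:** the bat's centre is at about (546, 149) mm, yaw 21.7°. That is roughly 21 mm from the disc's centre, inside the 35 mm limit.
- **Force:** wrist readings taken between moves changed by at most about 18 N during the fit. I did not see readings within a move.
- **Gripper:** fully open and about 175 mm above the bat, touching nothing.
- **Bystanders:** the jar is standing in the last pictures. I did not measure the cups and tumbler again, but no move went near them at their height.

**Disagreement:** the scene camera's fit is rougher, 149 x 153 mm at z = 60 mm. Its centre agrees with the wrist camera to about 1 mm. No check failed.

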